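# Refit the volume knob on the table radio and hold its power switch in

## Task

The ivory volume knob has come off the table radio: pick it up, turn it so that its red pointer is over the red mark beside the radio's bare brass D-shaped spindle, and push it fully home on the spindle. Then press the knob on down against the spring of the push switch under the spindle and keep it pressed: the job finishes with the gripper still on the knob, holding the switch fully in. Leave the other things on the table where they are.

Things in the scene. Friction and masses are not known exactly. Their poses are not given: they have to be found in the camera images.
- knob: the loose ivory plastic knob, 30 to 65 g, socket down on the table to the robot's right: a round skirt 48 mm across, 18 mm high, and on it a bar grip 44 mm long (along x), 12 mm wide (along y), 20 mm high; 38 mm high in all. A red pointer line runs on the bar's top and down its +x end. Origin: centre of the underside; z up; x towards the pointer.
- socket (a point): mouth of the D-shaped socket, in the centre of the knob's underside, axes as the knob's. The socket is 16 mm deep, of radius 8 mm, its flat 3.5 mm from the axis on the pointer's (+x) side. Play on the spindle: 1 mm all round and about 0.15 rad in rotation.
- spindle: the radio's bare upright brass spindle, on the right half of the radio's top. Origin: on the axis at the upper face of the black round collar (36 mm across) at its foot; the knob's underside rests on this face when fully home, its x along the spindle's x. The face is 9 mm above the radio's top. z up; x to the flat side, shown by a red mark on the collar. Turns stiffly (0.15 N m).
- spindle_tip (a point): top of the spindle, 13 mm above the collar's upper face, on the axis, axes as the spindle's. D-shaped: radius 7 mm, flat 2.5 mm from the axis on the +x side; the last 3 mm taper as a lead-in. The spindle sinks straight down with the push switch.
- power_switch (a joint): travel of the spring push switch under the spindle: 0 m when out, up to 0.005 m fully in. The spring pushes back with 2.8 N at 0, rising to 9.8 N at 0.005; it comes out again when let go.
- radio: the table radio, immovable: a wooden case 170 mm deep (x), 300 mm wide (y), its black top 110 mm above the table; a thin folded aerial lies along the far top edge, to 9 mm above the top. Origin: centre of the underside, x to its back. Spindle axis at x -15, y -80 mm; a fitted ivory tone knob like the loose one at x -15, y +85 mm, which stays as it is.
- mug: a blue glazed mug, 80 mm across, 95 mm tall; origin at the centre of its underside
- red_bottle: a red closed bottle, 60 mm across, 210 mm tall, standing at the far side; origin at the centre of its underside
- spray_can: a spray can with a red cap, 52 mm across, 180 mm tall, standing at the far side; origin at the centre of its underside
- remote: a black remote control lying flat, 165 x 46 x 18 mm; origin at the centre of its underside, x along its length
- screwdriver: a screwdriver with a yellow handle lying flat, 170 mm long; x along its length
- book_low: the lower book of a stack of two, mustard cover, 130 x 190 x 26 mm; origin at the centre of its underside
- book_high: the upper book of the stack, dark red cover, 130 x 190 x 26 mm; origin at the centre of its underside
- photo_frame: a standing wooden photo frame, 140 mm wide, 170 mm tall, on a foot behind; origin under the picture's middle
Things that resemble listed ones, but are neither listed nor needed, are in the scene too. Of the things like the knob, leave any that is orange; of the rest the smaller one is meant.

How it is judged:
On the way, in this order (a step that is already met when the one before it is completed fails the run):
1. the knob is lifted clear of the table in the gripper (height (world z) of knob above 0.03 m and contact force between the fingers and knob above 0.5 N and horizontal distance between knob and spindle above 0.05 m), for 0.2 s.
2. the knob is fully home on the spindle (horizontal distance between knob and spindle below 0.003 m and z of knob in the frame of spindle between -0.003 and 0.0025 m and angle between the x axis of knob and the x axis of spindle, either way round below 0.3 rad and angle between knob's own z axis and vertical below 0.1 rad), for 0.1 s.
At the end, for the whole second after the job is handed in: the knob is fully home on the spindle (underside within 2.5 mm of the collar, axis within 3 mm, x axes within 0.3 rad, upright within 0.1 rad), and the gripper, still touching it, keeps it pressed with over 3 N so that the switch is in by more than 3 mm, through the last second (all of step 2 and value of joint power_switch above 0.003 m and contact force between the fingers and knob above 1 N and contact force between knob and spindle above 3 N); the arm keeps its last pose, push and grip.
It fails at once if a bystander (mug, bottle, can, remote, screwdriver, book or photo frame) is shifted by more than 30 mm (distance of any of mug, red_bottle, spray_can, remote, screwdriver, book_low, book_high, photo_frame from where it was at the start of the episode above 0.03 m).
It also fails if it takes over 45 s, if anything falls off the work surface, if the arm or the gripper's body presses on something with over 40 N, if the wrist force passes 120 N, or if a joint passes its speed limit or range.

## Robot

A 6-joint arm with a two-finger parallel gripper is mounted at the origin on the work surface. World frame = base frame: x ahead of the robot, y to its left, z up, the work surface at z = 0. Lengths are in m, angles in rad, forces in N, time in s.
With the tool pointing down it reaches from about 0.375 to 0.9 m from the base axis. Payload 3.1 kg.
Tool frame: the origin (TCP) lies at the very end of the fingers, on their centre line; the grasp point (between the pads) lies 19 mm behind it; z points along the fingers, y is the line along which they close (so a half turn about z gives the same grasp; the last joint's range is limited). The gripper opens to 85 mm and grips with 20 to 120 N. Pads are 22 mm wide; open, the fingers measure 114 mm over their backs; the gripper's body (76 mm by 85 mm) begins 54 mm behind the grasp point. The pads swing forward as they close: fully open they stand 13 mm farther back than shut.
Start: joints at [-1.423, 0.527, 1.433, -0, 1.181, -0.178], TCP at [0.201, -0.592, 0.231] pointing down, gripper open.
Joint ranges: [-3.08, 3.08], [-0.75, 2.2], [0.22, 2.44], [-1.43, 4.57], [0, 2.65], [-2.85, 2.85]. Speed limits (rad/s): [2.79, 2.79, 3.14, 3.14, 3.14, 3.14].

## Interface

Orientations are given as a unit quaternion [x, y, z, w].
In Python, from station import sense, snapshot, camera_params, sign_off gives the robot as it stands.
- The arm moves only by the shell command python3 -m handwheel 'ROWS' [OPENING] [FORCE]. ROWS is JSON, a list that holds one entry, the list of rows, each a list of 4 numbers: the shift along the tool's x, y, z in units of 25 mm (1.0 is 25 mm), then the turn about the tool's z in units of 6 degrees (1.0 is 6 degrees). A call has 1 to 20 rows; each row shifts and turns the commanded pose from where the row before left it, along the tool's axes as they then stand; what a row does not reach is not made up. A row lasts 1/8 s, in which the tool goes at most 62.5 mm and 10.7 degrees, less where a joint would pass 70% of its speed; a pose out of reach is approached as far as the arm can. A call is refused whole if a number of a shift passes 1 or a number of a turn 1, either way. A call with a gripper value outside its range is refused whole. OPENING is the finger opening in mm, from 0 to 85.4, set as the call begins (- or left out, the last holds). The fingers move at their own pace and stop on an object; FORCE is the grip in N (left out, the last holds). Time passes only in rows, so rows that do not move let the fingers close. It gives the time, the measured TCP pose, the force, the opening and the grip force at its end, in the units of the state.
- sense(): the state, without advancing time (a new reading comes with each control period).
- snapshot(name): name is "scene" or "top" or "wrist"; returns (picture, depth): 420x560x3 uint8, red, green, blue; 420x560 float32, m along the optical axis (not along the pixel's ray), 0 where there is no reading.
- camera_params(name): a dict with "mtx" (3x3 intrinsics, pixels), "extrinsics" (4x4, takes a point from camera to world coordinates); the wrist camera has in their place "hand_eye" (4x4, takes a point from camera to tool coordinates, whose origin is the TCP and whose axes are the flange's). Camera axes: x right, y up, looking along -z (the intrinsics and any distortion apply to the point x, -y, -z); pixel columns grow to the right and rows downward; lengths in m; the calibration is good to about 2 mm. A picture is of the moment at which its call begins: read the wrist's pose just before it. camera_params takes no time and is no camera call.
- sign_off(): hands the job in; it is judged then, once.
The state is a dict: "t": time; "q": joint angles; "qd": joint speeds; "tau": joint torques, N m; "tcp_pos": TCP position; "tool_rot": TCP orientation; "force": force on the tool from outside, world axes, zero at the start; "ft_torque": the same for the moment, N m; "finger_gap": opening from 0.0 (shut) to 1.0 (fully open); "gripper_force": force on a finger pad.
Only numpy, scipy, OpenCV 4.12 (cv2) and the standard library are available. Lean on these libraries where they do the work, as an engineer would, in place of code of your own. Each camera call takes 0.05 s, during which the arm holds its last target. There are 200 camera calls.

## Working session

There is one attempt and no reset: what is moved stays moved. The work goes in short steps, Python scripts to look and compute and a shell command to move; the robot and the scene stay as the last step left them, time stands still between calls to the robot, and variables do not carry over. Pictures are saved under pics/ and viewed, at most 10 in all, crops included, and the job is handed in when it is done.

```bash
mkdir -p pics; ls
python3 - <<'E'
from station import *
import cv2,numpy as np
s=sense();print(s['t'],s['tcp_pos'],s['tool_rot'],s['finger_gap'],s['force'])
for n in ['scene','top']:
    p,d=snapshot(n);np.savez(f'pics/{n}0.npz',p=p,d=d);cv2.imwrite(f'pics/{n}0.png',p[:,:,::-1])
    c=camera_params(n);print(n,{k:(np.round(v,3).tolist() if not isinstance(v,str) else v) for k,v in c.items()})
c=camera_params('wrist');print(c)
E
```

```text
pics
0.0 [ 0.20054324 -0.59119569  0.23033887] [ 9.86678723e-01  1.62677403e-01  7.50034338e-06 -1.07673528e-03] 0.9966267540119957 [-0.05856821  0.30428459  0.26109667]
scene {'mtx': [[414.101, 0.0, 284.722], [0.0, 414.101, 211.977], [0.0, 0.0, 1.0]], 'extrinsics': [[0.825, -0.371, 0.426, 1.033], [0.565, 0.515, -0.645, -0.708], [0.019, 0.772, 0.635, 0.823], [0.0, 0.0, 0.0, 1.0]]}
top {'mtx': [[399.574, 0.0, 278.621], [0.0, 399.574, 206.049], [0.0, 0.0, 1.0]], 'extrinsics': [[-0.008, 0.985, -0.174, 0.323], [-1.0, -0.008, 0.002, 0.027], [0.0, 0.174, 0.985, 1.461], [0.0, 0.0, 0.0, 1.0]]}
{'mtx': array([[325.39984762,   0.        , 284.73046352],
       [  0.        , 325.39984762, 205.07552547],
       [  0.        ,   0.        ,   1.        ]]), 'hand_eye': array([[-5.97344523e-04,  9.53775453e-01,  3.00519596e-01,
         7.67642696e-02],
       [ 9.99999417e-01,  8.40037583e-04, -6.78368578e-04,
        -2.45255876e-04],
       [-8.99459053e-04,  3.00519016e-01, -9.53775399e-01,
        -1.42267297e-01],
       [ 0.00000000e+00,  0.00000000e+00,  0.00000000e+00,
         1.00000000e+00]])}
```

View pics/top0.png

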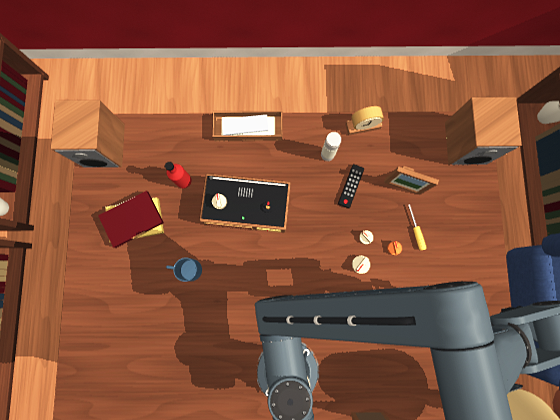

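View pics/scene0.png

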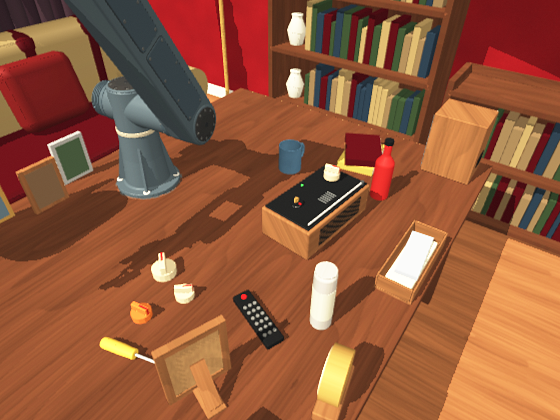

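The top view shows ivory knobs at (366,237), which is the smaller, and (361,264). The orange one is at (395,248), the spindle at about (266,205), and the tone knob at (219,201). Next I'll measure them.

```bash
cat > h.py <<'E'
from station import *
import cv2,numpy as np
from scipy.spatial.transform import Rotation as R
def pose(s):
    T=np.eye(4);T[:3,:3]=R.from_quat(s['tool_rot']).as_matrix();T[:3,3]=s['tcp_pos'];return T
def cloud(d,K,T):
    v,u=np.mgrid[:d.shape[0],:d.shape[1]]
    P=np.stack([(u-K[0,2])/K[0,0]*d,-(v-K[1,2])/K[1,1]*d,-d],-1)
    return P@T[:3,:3].T+T[:3,3]
def wrist(name):
    s=sense();p,d=snapshot('wrist');c=camera_params('wrist')
    W=cloud(d,c['mtx'],pose(s)@c['hand_eye']);W[d==0]=np.nan
    cv2.imwrite(f'pics/{name}.png',p[:,:,::-1]);np.savez(f'pics/{name}.npz',p=p,W=W);return s,p,W
E
python3 - <<'E'
from h import *
for n in ['top','scene']:
    f=np.load(f'pics/{n}0.npz');c=camera_params(n);W=cloud(f['d'],c['mtx'],c['extrinsics'])
    np.savez(f'pics/{n}W.npz',W=W)
    if n=='top':
        for nm,(u,v,r) in dict(small=(366,237,10),big=(361,264,12),orange=(395,248,10),tone=(219,201,11),spin=(266,205,8)).items():
            w=W[v-r:v+r+1,u-r:u+r+1].reshape(-1,3);base=np.median(w[:,2]) if 0 else (0.11 if nm in('tone','spin') else 0)
            m=w[w[:,2]>base+.008]
            print(nm,len(m),'min',m.min(0).round(3),'max',m.max(0).round(3),'mid',((m.min(0)+m.max(0))/2).round(3))
        print('table',W[300,150],'radio top',W[215,240])
E
```

```text
small 139 min [ 0.437 -0.313  0.01 ] max [ 0.484 -0.268  0.043] mid [ 0.46  -0.291  0.026]
big 254 min [ 0.323 -0.315  0.008] max [0.393 0.027 1.461] mid [ 0.358 -0.144  0.734]
orange 148 min [ 0.399 -0.416  0.008] max [ 0.447 -0.365  0.044] mid [ 0.423 -0.39   0.026]
tone 175 min [0.552 0.203 0.119] max [0.611 0.249 0.162] mid [0.581 0.226 0.141]
spin 61 min [0.323 0.027 0.118] max [0.571 0.091 1.461] mid [0.447 0.059 0.789]
table [ 2.45033561e-01  4.85502431e-01 -6.05729448e-06] radio top [0.5322564  0.15706099 0.10695241]
```

```bash
python3 -m handwheel '[[[0.98,-0.573,0.05,0],[0.98,-0.573,0.05,0],[0.98,-0.573,0.05,0],[0.98,-0.573,0.05,0],[0.98,-0.573,0.05,0],[0.98,-0.573,0.05,0],[0.98,-0.573,0.05,0],[0.98,-0.573,0.05,0],[0.98,-0.573,0.05,0],[0.98,-0.573,0.05,0],[0.98,-0.573,0.05,0],[0.98,-0.573,0.05,0],[0.98,-0.573,0.05,0],[0.98,-0.573,0.05,0],[0,0,0,0],[0,0,0,0]]]'
python3 - <<'E'
from h import *
s,p,W=wrist('w1');print(s['t'],s['tcp_pos'],s['tool_rot'],s['q'])
z=W[:,:,2];hsv=cv2.cvtColor(p,cv2.COLOR_RGB2HSV)
near=(np.hypot(W[:,:,0]-.46,W[:,:,1]+.291)<.04)
m=near&(z>.012)&(z<.06)
w=W[m];print('all',m.sum(),w.min(0),w.max(0),((w.min(0)+w.max(0))/2))
t=near&(z>.033)&(z<.06);w=W[t][:,:2];(c,sz,a)=cv2.minAreaRect(w.astype(np.float32)*1000);print('bar',c,sz,a,np.median(W[t][:,2]))
red=near&(z>.008)&(hsv[:,:,1]>140)&((hsv[:,:,0]<8)|(hsv[:,:,0]>172));rr=W[red&t]
print('red top',(red&t).sum(),rr.mean(0),'red all',red.sum(),W[red].mean(0))
E
```

```text
t: 2.1
tcp_pos: [0.4608, -0.2911, 0.2137]
tool_rot: [0.987, 0.163, -0.0, -0.0]
force: [-1.1, -0.1, 1.3]
finger_gap: 0.996
gripper_force: 0.0
2.1 [ 0.46080962 -0.29107162  0.2137269 ] [ 9.86594636e-01  1.63189737e-01 -3.21079171e-04 -1.78261311e-04] [-7.68290049e-01  4.42975769e-01  1.65268186e+00 -3.50117658e-04
  1.04660408e+00  4.74835852e-01]
all 1602 [ 0.43668288 -0.31430993  0.01538156] [ 0.48443581 -0.26679246  0.0399714 ] [ 0.46055935 -0.29055119  0.02767648]
bar (460.7591552734375, -290.357177734375) (44.82532501220703, 12.170616149902344) 39.772850036621094 0.03763413182947861
red top 62 [ 0.46942364 -0.28363334  0.03816966] red all 69 [ 0.47031529 -0.28290578  0.03696295]
```

View pics/w1.png

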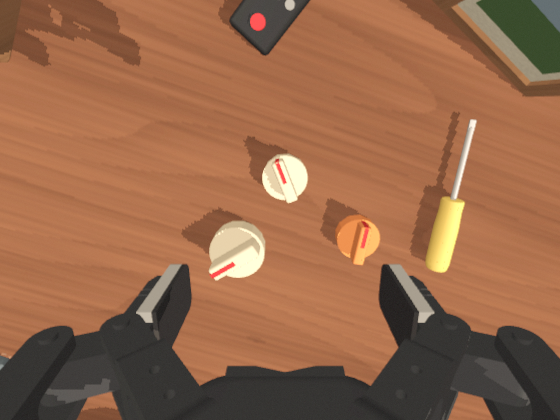

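The wrist view shows the small ivory knob at (285,177). The bar measures 44.8 x 12.2 mm, and its pointer direction is about 39°. Next I'll look at the spindle before choosing which way round to grasp.

```bash
python3 -m handwheel '[[[0.655,-0.935,-0.34,0],[0.655,-0.935,-0.34,0],[0.655,-0.935,-0.34,0],[0.655,-0.935,-0.34,0],[0.655,-0.935,-0.34,0],[0.655,-0.935,-0.34,0],[0.655,-0.935,-0.34,0],[0.655,-0.935,-0.34,0],[0.655,-0.935,-0.34,0],[0.655,-0.935,-0.34,0],[0.655,-0.935,-0.34,0],[0.655,-0.935,-0.34,0],[0.655,-0.935,-0.34,0],[0,0,0,0],[0,0,0,0]]]'
cat > spin.py <<'E'
from h import *
import sys
f=np.load(f'pics/{sys.argv[1]}.npz');p=f['p'];W=f['W'];z=W[:,:,2];hsv=cv2.cvtColor(p,cv2.COLOR_RGB2HSV)
c0=np.array(eval(sys.argv[2]))
near=np.hypot(W[:,:,0]-c0[0],W[:,:,1]-c0[1])<.035
top=np.median(z[np.hypot(W[:,:,0]-c0[0],W[:,:,1]-c0[1])<.05]);print('radio top',top)
for lo,hi,n in((.005,.03,'collar+'),(.018,.03,'tip')):
    m=near&(z>.11+lo)&(z<.11+hi);w=W[m].reshape(-1,3)
    print(n,m.sum(),w.min(0),w.max(0),cv2.minEnclosingCircle((w[:,:2]*1000).astype(np.float32)),np.median(w[:,2]))
red=near&(hsv[:,:,1]>140)&(hsv[:,:,2]>90)&((hsv[:,:,0]<7)|(hsv[:,:,0]>173));w=W[red]
print('red',red.sum(),w.mean(0),np.argwhere(red).mean(0))
E
python3 - <<'E'
from h import *
s,p,W=wrist('w2');print(s['t'],s['tcp_pos'],s['tool_rot'])
E
python3 spin.py w2 '(.565,.065)'
```

```text
t: 4.03
tcp_pos: [0.5647, 0.0632, 0.3239]
tool_rot: [0.987, 0.162, -0.001, 0.0]
force: [0.4, -0.9, -0.3]
finger_gap: 1.0
gripper_force: 0.0
4.025 [0.56468427 0.06323078 0.32391077] [ 9.86758557e-01  1.62194832e-01 -5.88246884e-04  2.00778504e-04]
radio top 0.4002783342374636
collar+ 834 [0.53876399 0.04607151 0.11512976] [0.57431992 0.08154461 0.13293266] ((556.3060913085938, 63.93625259399414), 18.11359214782715) 0.11896267873247701
tip 93 [0.54974617 0.05707881 0.12825833] [0.55965195 0.07036585 0.13293266] ((555.5890502929688, 63.722328186035156), 6.78353214263916) 0.1310430326780922
red 60 [0.56955341 0.06157347 0.11864114] [172.5  287.55]
```

View pics/w2.png

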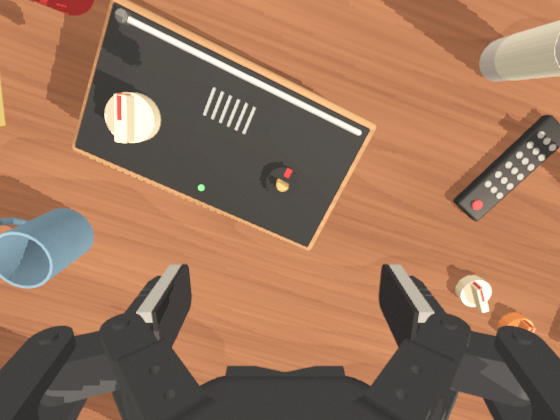

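The spindle axis is at (0.556, 0.064) and the collar top at z = 0.119, as expected. Its red mark points at about -10°. I'll go back to the knob and set the tool yaw to 39.8°.

```bash
python3 -m handwheel '[[[-0.6515,0.9286,0.628,0],[-0.6515,0.9286,0.628,0],[-0.6515,0.9286,0.628,0],[-0.6515,0.9286,0.628,0],[-0.6515,0.9286,0.628,0],[-0.6515,0.9286,0.628,0],[-0.6515,0.9286,0.628,0],[-0.6515,0.9286,0.628,0],[-0.6515,0.9286,0.628,0],[-0.6515,0.9286,0.628,0],[-0.6515,0.9286,0.628,0],[-0.6515,0.9286,0.628,0],[-0.6515,0.9286,0.628,0],[0,0,0,-0.88],[0,0,0,-0.88],[0,0,0,-0.88],[0,0,0,-0.88],[0,0,0,0],[0,0,0,0]]]' 45
cat > to.py <<'E'
from h import *
import sys
x,y,z,yaw=map(float,sys.argv[1:5]);s=sense();T=pose(s)
d=T[:3,:3].T@(np.array([x,y,z])-T[:3,3])/.025
cy=np.degrees(np.arctan2(T[1,0],T[0,0]));print('t',s['t'],'yaw',cy,'total shift',d.round(3),'turn',round((cy-yaw)/6,3),'tilt z',T[:3,2].round(4))
E
python3 to.py .4607 -.2905 .0215 39.8
```

```text
t: 6.45
tcp_pos: [0.461, -0.2899, 0.1201]
tool_rot: [0.941, 0.34, -0.0, -0.0]
force: [0.1, -0.5, 0.5]
finger_gap: 0.529
gripper_force: 0.0
t 6.45 yaw 39.7125649963231 total shift [-0.023  0.011  3.944] turn -0.015 tilt z [-3.e-04  2.e-04 -1.e+00]
```

```bash
python3 -m handwheel '[[[-0.02,0.01,0.7,0],[0,0,0.7,0],[0,0,0.7,0],[0,0,0.7,0],[0,0,0.6,0],[0,0,0.4,0],[0,0,0.14,0],[0,0,0,0]]]' 45
python3 -m handwheel '[[[0,0,0,0],[0,0,0,0],[0,0,0,0],[0,0,0,0],[0,0,0,0],[0,0,0,0]]]' 0 60
python3 to.py .4607 -.2905 .0215 39.8; python3 -c "
from h import *
s,p,W=wrist('w3')"
```

```text
t: 7.45
tcp_pos: [0.4614, -0.2901, 0.0217]
tool_rot: [0.94, 0.341, 0.0, 0.0]
force: [-0.2, 0.4, 0.3]
finger_gap: 0.528
gripper_force: 0.0
t: 8.2
tcp_pos: [0.4617, -0.2903, 0.0224]
tool_rot: [0.94, 0.341, 0.0, 0.001]
force: [-0.2, 1.2, 6.7]
finger_gap: 0.119
gripper_force: 61.7
t 8.2 yaw 39.8446369838709 total shift [-0.034 -0.019  0.036] turn 0.007 tilt z [ 9.e-04 -8.e-04 -1.e+00]
```

View pics/w3.png

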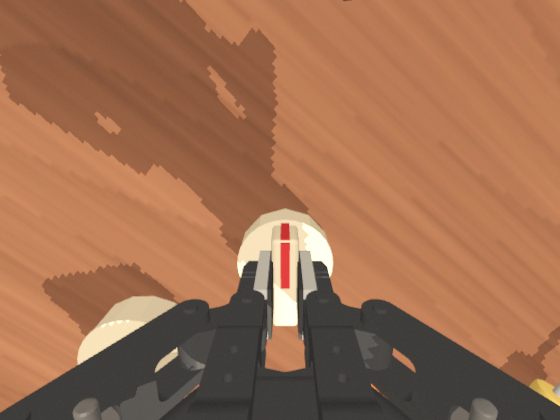

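The wrist view shows the fingers clamped on the bar, with the red pointer centred between them at about (285,255). I'll lift now.

```bash
python3 -m handwheel '[[[0,0,0,0],[0,0,-0.2,0],[0,0,-0.5,0],[0,0,-0.8,0],[0,0,-0.9,0],[0,0,-0.9,0],[0,0,-0.9,0],[0,0,-0.9,0],[0,0,-0.9,0],[0,0,-0.8,0],[0,0,-0.3,0],[0,0,0,0],[0,0,0,0]]]' 0 90
python3 - <<'E'
from h import *
s,p,W=wrist('w4');T=pose(s);print(s['t'],s['tcp_pos'],s['finger_gap'])
L=(W-T[:3,3])@T[:3,:3]
hsv=cv2.cvtColor(p,cv2.COLOR_RGB2HSV)
iv=(hsv[:,:,2]>150)&(hsv[:,:,1]<110)&(np.abs(L[:,:,1])<.035)&(np.abs(L[:,:,0])<.035)
z=L[:,:,2]
m=iv&(z>0.0)&(z<.012);w=L[m]*1000;print('skirt top',m.sum(),w.min(0),w.max(0),np.median(w[:,2]))
m=iv&(z<-.010)&(z>-.022)&(np.abs(L[:,:,1])<.008);w=L[m]*1000;print('bar top',m.sum(),w.min(0),w.max(0),np.median(w[:,2]))
red=(hsv[:,:,1]>150)&(hsv[:,:,2]>110)&((hsv[:,:,0]<6)|(hsv[:,:,0]>174))&(np.abs(L[:,:,0])<.04)&(np.abs(L[:,:,1])<.012)
w=L[red]*1000;print('red',w.min(0),w.max(0));t=w[w[:,2]<-8];print(np.polyfit(t[:,0],t[:,1],1))
# skirt outer edge circle fit
m=iv&(z>-.002)&(z<.012);h=cv2.convexHull((L[m][:,:2]*1000).astype(np.float32))[:,0]
print(h.round(1).tolist())
E
```

```text
t: 9.88
tcp_pos: [0.4608, -0.2895, 0.1985]
tool_rot: [0.94, 0.341, -0.0, -0.001]
force: [-0.6, -0.0, -0.3]
finger_gap: 0.109
gripper_force: 89.6
9.875 [ 0.46080494 -0.2895484   0.19845603] 0.10889002760444984
skirt top 2293 [ -8.31506767 -24.22070358   0.07624578] [23.29891576 23.69961429 11.99493363] 4.88568272278276
bar top 1733 [-22.83442034  -7.98993612 -21.99770065] [ 21.82024967   7.98530038 -10.006234  ] -15.055583992720155
red [ -1.65121688  -1.93674074 -17.33969098] [22.37840703  1.62350759  4.83272905]
[ 0.01183326 -0.35145083]
[[23.299999237060547, -0.10000000149011612], [23.200000762939453, 1.7999999523162842], [23.100000381469727, 3.299999952316284], [22.899999618530273, 4.300000190734863], [21.200000762939453, 9.5], [20.100000381469727, 12.0], [17.0, 15.899999618530273], [16.200000762939453, 16.600000381469727], [12.600000381469727, 19.5], [10.399999618530273, 20.899999618530273], [8.300000190734863, 21.799999237060547], [5.0, 22.799999237060547], [-0.10000000149011612, 23.700000762939453], [-0.6000000238418579, 23.700000762939453], [-4.599999904632568, 23.200000762939453], [-8.300000190734863, 22.399999618530273], [-7.900000095367432, -23.0], [-6.699999809265137, -23.600000381469727], [-3.9000000953674316, -24.0], [-1.2999999523162842, -24.100000381469727], [0.30000001192092896, -24.200000762939453], [1.2000000476837158, -24.100000381469727], [4.900000095367432, -23.5], [7.199999809265137, -22.799999237060547], [8.5, -22.399999618530273], [10.300000190734863, -21.600000381469727], [12.0, -20.5], [13.399999618530273, -19.600000381469727], [14.5, -18.700000762939453], [16.299999237060547, -17.200000762939453], [19.100000381469727, -14.100000381469727], [19.899999618530273, -12.899999618530273], [21.299999237060547, -10.100000381469727], [22.399999618530273, -6.300000190734863], [23.100000381469727, -3.9000000953674316], [23.299999237060547, -2.5]]
```

```bash
python3 to.py .5563 .0638 .200 -9.8
```

```text
t 9.925 yaw 39.84025646438607 total shift [11.989 -8.405 -0.053] turn 8.273 tilt z [-0.0015  0.0014 -1.    ]
```

View pics/w4.png

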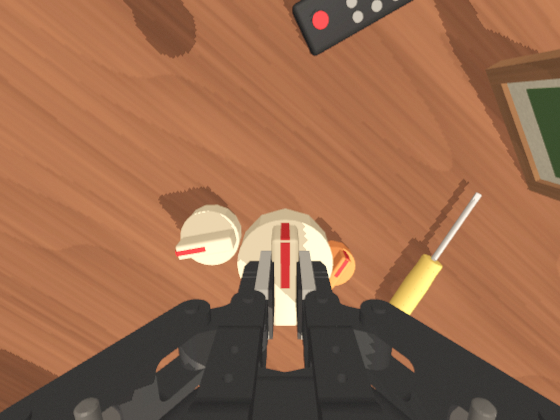

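The lifted knob sits level, centred in the tool at x about -0.5 mm with its pointer along tool x; it is at (285,265) in the picture. I'll stop 70 mm short of the spindle at the final yaw and measure the spindle again from there.

```bash
python3 to.py .487 .076 .200 39.84; python3 - <<'E'
E
```

```text
t 9.925 yaw 39.84025646438607 total shift [ 10.173 -10.556  -0.048] turn 0.0 tilt z [-0.0015  0.0014 -1.    ]
```

```bash
python3 -m handwheel '[[[0.4,-0.42,0,0],[0.75,-0.78,0,0],[0.82,-0.85,0,0],[0.82,-0.85,0,0],[0.82,-0.85,0,0],[0.82,-0.85,0,0],[0.82,-0.85,0,0],[0.82,-0.85,0,0],[0.82,-0.85,0,0],[0.82,-0.85,0,0],[0.82,-0.85,0,0],[0.82,-0.85,0,0],[0.82,-0.85,-0.05,0]]]'
python3 -m handwheel '[[[0,0,0,0.5],[0,0,0,0.9],[0,0,0,0.9],[0,0,0,0.9],[0,0,0,0.9],[0,0,0,0.9],[0,0,0,0.9],[0,0,0,0.9],[0,0,0,0.9],[0,0,0,0.57],[0,0,0,0],[0,0,0,0]]]'
python3 -c "
from h import *
s,p,W=wrist('w5');T=pose(s);print(s['t'],s['tcp_pos'],np.degrees(np.arctan2(T[1,0],T[0,0])),T[:3,2],s['finger_gap'])"
python3 spin.py w5 '(.5563,.0638)'
python3 - <<'E'
from h import *
f=np.load('pics/w5.npz');W=f['W'];z=W[:,:,2];n=np.hypot(W[:,:,0]-.5563,W[:,:,1]-.0638)<.012
m=n&(z>.1285)&(z<.136);h=cv2.convexHull((W[m][:,:2]*1000).astype(np.float32));print(h[:,0].round(1).tolist())
E
```

```text
t: 11.55
tcp_pos: [0.4865, 0.0772, 0.2]
tool_rot: [0.94, 0.341, -0.001, -0.0]
force: [-0.4, -0.2, -0.1]
finger_gap: 0.109
gripper_force: 89.6
t: 13.05
tcp_pos: [0.487, 0.0758, 0.2003]
tool_rot: [0.996, -0.085, -0.0, -0.0]
force: [0.6, -0.1, 0.1]
finger_gap: 0.111
gripper_force: 89.6
13.05 [0.48704698 0.07578433 0.20026411] -9.70607189892789 [-7.65150983e-04  1.52285475e-04 -9.99999696e-01] 0.11141490431298391
radio top 0.1099385165059133
collar+ 2396 [0.53857751 0.0461103  0.11633489] [0.57417998 0.08171609 0.13374029] ((556.3606567382812, 63.94955062866211), 18.02327537536621) 0.1189149096211619
tip 282 [0.54955019 0.05723592 0.12810976] [0.55931793 0.07083649 0.13374029] ((556.2271728515625, 64.00593566894531), 6.83196496963501) 0.1310762968464851
red 170 [0.569565   0.06169039 0.1186802 ] [ 91.21176471 284.67647059]
[[559.2999877929688, 69.5999984741211], [558.2000122070312, 70.5], [557.5999755859375, 70.5999984741211], [557.0, 70.69999694824219], [554.5, 70.5], [553.0, 69.5], [550.9000244140625, 67.9000015258789], [549.9000244140625, 65.5], [549.7000122070312, 64.9000015258789], [549.5999755859375, 63.599998474121094], [550.2999877929688, 60.900001525878906], [550.7999877929688, 60.20000076293945], [551.2999877929688, 59.5], [551.9000244140625, 58.70000076293945], [554.0999755859375, 57.70000076293945], [555.9000244140625, 57.400001525878906], [557.0999755859375, 57.20000076293945], [557.7999877929688, 57.70000076293945], [558.0999755859375, 59.0], [558.5, 61.5], [559.0, 64.5999984741211]]
```

View pics/w5.png

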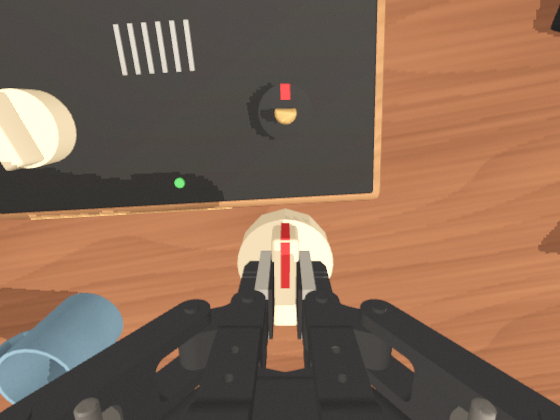

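The spindle is at (285,115) with its mark at (285,91), straight ahead along tool x. The axis reads (0.5563, 0.0639) again. I'll move over it and down to just above the tip.

```bash
python3 to.py .5568 .0638 .162 -9.7; python3 -m handwheel '[[[0.4,0,0,0],[0.8,0,0,0],[0.8,0,0,0],[0.6,0,0,0],[0.23,0,0,0],[0,0,0.3,0],[0,0,0.5,0],[0,0,0.5,0],[0,0,0.2,0],[0,0,0,0],[0,0,0,0],[0,0,0,0]]]'; python3 to.py .5568 .0638 .162 -9.7;python3 to.py .5568 .0638 .1415 -9.7
```

```text
t 13.1 yaw -9.725691480302665 total shift [ 2.825e+00 -2.000e-03  1.531e+00] turn -0.004 tilt z [-5.e-04  1.e-04 -1.e+00]
t: 14.6
tcp_pos: [0.5576, 0.0634, 0.1634]
tool_rot: [0.996, -0.085, 0.001, -0.0]
force: [-0.2, 0.4, -1.1]
finger_gap: 0.116
gripper_force: 89.6
t 14.6 yaw -9.77436587731615 total shift [-0.035 -0.012  0.056] turn -0.012 tilt z [ 1.e-03 -1.e-04 -1.e+00]
t 14.6 yaw -9.77436587731615 total shift [-0.036 -0.012  0.876] turn -0.012 tilt z [ 1.e-03 -1.e-04 -1.e+00]
```

```bash
python3 -m handwheel '[[[-0.02,-0.01,0.1,0],[0,0,0.1,0],[0,0,0.1,0],[0,0,0.1,0],[0,0,0.1,0]]]'; python3 -m handwheel '[[[0,0,0.06,0],[0,0,0.06,0],[0,0,0.06,0],[0,0,0,0]]]'
```

```text
t: 15.22
tcp_pos: [0.5568, 0.0637, 0.1502]
tool_rot: [0.996, -0.085, -0.0, 0.0]
force: [-0.7, -0.9, -0.3]
finger_gap: 0.111
gripper_force: 89.6
t: 15.72
tcp_pos: [0.5567, 0.0637, 0.1458]
tool_rot: [0.996, -0.085, -0.0, -0.0]
force: [-1.2, 0.1, -0.1]
finger_gap: 0.114
gripper_force: 89.6
```

```bash
python3 -m handwheel '[[[0,0,0.06,0],[0,0,0.06,0],[0,0,0.06,0],[0,0,0,0]]]';  python3 -m handwheel '[[[0,0,0.05,0],[0,0,0.05,0],[0,0,0,0],[0,0,0,0]]]'
```

```text
t: 16.23
tcp_pos: [0.5568, 0.0637, 0.1415]
tool_rot: [0.996, -0.085, -0.0, -0.0]
force: [-0.2, -0.1, -1.3]
finger_gap: 0.117
gripper_force: 89.7
t: 16.73
tcp_pos: [0.5568, 0.0637, 0.1393]
tool_rot: [0.996, -0.085, 0.0, 0.0]
force: [-1.1, 0.3, 4.5]
finger_gap: 0.108
gripper_force: 90.2
```

At 4.5 N the knob is home and the spring has started to give. I'll press further.

```bash
python3 -m handwheel '[[[0,0,0.05,0],[0,0,0.05,0],[0,0,0.03,0],[0,0,0,0],[0,0,0,0]]]';  python3 -m handwheel '[[[0,0,0.03,0],[0,0,0.03,0],[0,0,0,0],[0,0,0,0],[0,0,0,0]]]'
```

```text
t: 17.35
tcp_pos: [0.5569, 0.0637, 0.1365]
tool_rot: [0.996, -0.085, 0.0, 0.0]
force: [-2.6, 1.2, 9.5]
finger_gap: 0.113
gripper_force: 90.9
t: 17.98
tcp_pos: [0.557, 0.0637, 0.1363]
tool_rot: [0.996, -0.085, 0.001, 0.0]
force: [-4.4, 0.0, 16.5]
finger_gap: 0.114
gripper_force: 92.0
```

The force has passed the spring's 9.8 N and travel has stopped, so the switch is bottomed. I'll check the knob height before handing in.

Run:
```python
from h import *
s,p,W=wrist('w6');T=pose(s);L=(W-T[:3,3])@T[:3,:3];hsv=cv2.cvtColor(p,cv2.COLOR_RGB2HSV)
red=(hsv[:,:,1]>150)&(hsv[:,:,2]>110)&((hsv[:,:,0]<6)|(hsv[:,:,0]>174))&(np.abs(L[:,:,0])<.04)&(np.abs(L[:,:,1])<.012)&(W[:,:,2]>.145)
w=L[red]*1000;print('bar top z',np.median(W[red][:,2]),np.polyfit(w[:,0],w[:,1],1),w.max(0))
iv=(hsv[:,:,2]>150)&(hsv[:,:,1]<110)&(np.abs(L[:,:,1])<.03)&(np.abs(L[:,:,0])<.03)&(abs(W[:,:,2]-.132)<.006)&(L[:,:,0]>.012)
A=np.c_[W[iv][:,:2]-[.556,.064],np.ones(iv.sum())];print('skirt top z',np.median(W[iv][:,2]),'plane',np.linalg.lstsq(A,W[iv][:,2],rcond=None)[0])
print('radio',np.nanmedian(W[:,:,2][(W[:,:,2]>.1)&(W[:,:,2]<.116)]),s['force'],s['t'])
```

```text
bar top z 0.1519546864129287 [ 0.00381201 -0.12272071] [22.31281302  1.78331019 -8.74951714]
skirt top z 0.13134653548125333 plane [-0.039686    0.00443056  0.13203376]
radio 0.109611714044192 [-4.35702741  0.03667737 16.53966376] 17.975
```

```bash
python3 -c "
from station import *
print(sign_off())"
```

```text
the job is handed in; nothing more can be done
None
```

I pushed the knob fully home on the spindle with its pointer over the red mark, and handed the job in at about 18 s with the gripper still pressing it (about 16.5 N). The switch is bottomed: the knob's top measured 0.152 m, the height expected with the switch fully in. No verdict was returned.

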